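Disengage the bottle roller and hold its guard open

TASK

The underglaze bottle on the bottle roller is mixed. Raise the red-knobbed drive lever on the motor head all the way up, which stops the drive and unhooks the guard; then lift the clear guard by its handle to 45 degrees and keep holding it there, still in your grip when you finish, because it falls shut by itself and I want to reach in for the bottle. Leave the bottle lying on the rollers and everything else where it is.

Things in the scene. Friction and masses are not known exactly. Their poses are not given: they have to be found in the camera images.
- roller: Bottle roller, a fixed white machine 140 (x) x 246 (y) x 108 mm high. Origin: centre of its underside; z up, x to its back; its front (-x) faces the robot, yawed by up to 0.25 rad. The motor head (58 mm wide) is its right end (-y), a bearing plate its left end; between them two black rubber rollers along y under the clear guard.
- drive_lever (a joint): Angle of the drive lever, hinged along the roller's y axis. 0: down, pointing about level to the front (a hook on its shaft locks the guard shut). Grows as the red ball is raised, to the stop at 1.05 (60 degrees). The hook is clear from about 0.7. Friction (about 1.5 N at the ball) keeps it where it is left. Starts between 0 and 0.1.
- lever_ball (a point): Centre of the red ball, 18 mm across, at the lever's end, 78 mm from the pivot. Lever down, it is 83 mm in front of the roller's origin, 141 mm to its right, 79 mm above the surface. Free space below and 35 mm at either side; the motor head's front is 38 mm behind it. An 8 mm rod leaves it to the back.
- lever_pivot (a point): The point of the lever's hinge axis in the plane in which the ball swings (roller frame -5, -141, 72 mm).
- guard_angle (a joint): Opening angle of the clear guard, a hood 116 mm deep, 156 wide, 56 high, hinged along the roller's y axis at its upper rear edge. 0: closed, its top level; grows as the front is lifted; stop at 1.4. 45 degrees is 0.785. It weighs about 0.5 kg and falls shut from any angle when let go; about 3 N at the handle carries it.
- guard: The guard itself. Origin on its hinge axis, at the middle of its width (same point as guard_hinge_axis); axes as the roller's when closed.
- guard_grip (a point): Middle of the steel D-handle's bar on the guard's front: a round bar 10 mm thick, 64 mm long along the roller's y axis, 36 mm off the guard's front (31 mm free behind it), 88 mm above the surface when closed. It moves on an arc about guard_hinge_axis, radius 153 mm; closed it is 152 mm in front of that axis and 18 mm below it.
- guard_hinge_axis (a point): Point on the guard's hinge axis, level with the middle of the guard: roller frame 64, 25, 106 mm.
- mixing_bottle: Blue squeeze bottle, 43 mm across, 109 mm long with its needle, lying loose on the two rollers under the guard. Origin: centre of its base; its z axis runs along the bottle to the needle (the roller's -y).
- brown_bottle: Brown squeeze bottle, 50 x 99 mm high, standing to the left of the roller. Origin: centre of its base.
- blue_bottle: Slim blue squeeze bottle, 32 x 109 mm high, standing to the left of the roller. Origin: centre of its base.
- green_bottle: Slim green squeeze bottle, 32 x 101 mm high, standing to the left of the roller. Origin: centre of its base.
- beast_mug: Large glazed mug with a long neck as handle, 130 x 189 x 128 mm high, at the right. Origin: under its centre.
- tip_tin: Flat teal tin, 70 x 98 x 30 mm high, at the right front. Origin: under its centre.
- grey_bottle: Grey squat squeeze bottle, 49 x 106 mm high, behind the roller to the right. Origin: centre of its base.

How it is judged (in metres and radians):
On the way, in this order (a step that is already met when the one before it is completed fails the run):
1. the drive lever is raised to its upper stop while the guard is still closed (value of joint drive_lever above 0.92 rad and value of joint guard_angle below 0.1 rad), for 0.2 s.
2. the guard is held by its handle at 45 degrees (value of joint guard_angle between 0.685 and 0.885 rad and contact force between guard_bar and the fingers above 1 N), for 0.3 s.
At the end, for the whole second after the job is handed in: Finishes holding: guard still (under 0.06 rad/s), 0.685 to 0.885 rad open (45 degrees, plus or minus 5.7), fingers bearing on its handle with over 1 N; drive lever above 0.92 rad (its stop is 1.05); bottle at rest on the rollers within 20 mm of where it lay (all of step 2 and velocity of joint guard_angle between -0.06 and 0.06 rad/s and value of joint drive_lever above 0.92 rad and distance of mixing_bottle from where it was at the start of the episode below 0.02 m and linear speed of mixing_bottle below 0.03 m/s); the arm keeps its last pose, push and grip.
It fails at once if a bottle, the mug or the tin around the roller is moved by more than 20 mm or tipped (distance of any of brown_bottle, blue_bottle, green_bottle, beast_mug, tip_tin, grey_bottle from where it was at the start of the episode above 0.02 m or angle between any of brown_bottle, blue_bottle, green_bottle's own z axis and vertical above 0.5 rad).
It fails at once if the bottle is taken or knocked off the rollers (distance of mixing_bottle from where it was at the start of the episode above 0.04 m).
It also fails if it takes over 54 s, if anything falls off the work surface, if the arm or the gripper's body presses on something with over 40 N, if the wrist force passes 120 N, or if a joint passes its speed limit or range.

ROBOT

A 6-joint arm with a two-finger parallel gripper is mounted at the origin on a cart in front of the work surface, level with it; the furniture and walls round the work are solid. World frame = base frame: x ahead of the robot, y to its left, z up, the work surface at z = 0. Lengths are in mm, angles in rad, forces in N, time in s.
With the tool pointing down it reaches from about 275 to 750 mm from the base axis. Payload 10.2 kg.
Tool frame: the origin (TCP) lies at the very end of the fingers, on their centre line; the grasp point (between the pads) lies 19 mm behind it; z points along the fingers, y is the line along which they close (so a half turn about z gives the same grasp; the last joint's range is limited). The gripper opens to 85 mm and grips with 20 to 120 N. Pads are 22 mm wide; open, the fingers measure 114 mm over their backs; the gripper's body (76 mm by 85 mm) begins 54 mm behind the grasp point. The pads swing forward as they close: fully open they stand 13 mm farther back than shut.
Start: joints at [1.017, 0.313, 1.498, -0, 1.331, -0.223], TCP at [170.533, 496.538, 231.294] pointing down, gripper open.
Joint ranges: [-2.94, 2.94], [-0.97, 2.17], [0.19, 2.56], [-1.23, 4.37], [0.02, 3.11], [-2.88, 2.88]. Speed limits (rad/s): [2.39, 2.39, 3.01, 3.14, 3.14, 3.14].

INTERFACE

Orientations are given as a unit quaternion [w, x, y, z].
In Python, from rig import * gives the robot as it stands. The module is installed in compiled form; this text tells all that it offers.
- The arm moves only by the shell command python3 -m crank 'ROWS' [FORCE]. ROWS is JSON, a list that holds one entry, the list of rows, each a list of 7 numbers: the shift along the tool's x, y, z in units of 25 mm (1.0 is 25 mm), then the turn, a rotation vector about the tool's x, y, z in units of 8 degrees (1.0 is 8 degrees), then the finger opening in mm, from 0 to 85.4. A call has exactly 8 rows; each row shifts and turns the commanded pose from where the row before left it, along the tool's axes as they then stand; what a row does not reach is not made up. A row lasts 1/10 s, in which the tool goes at most 50 mm and 8.59 degrees, less where a joint would pass 70% of its speed; a pose out of reach is approached as far as the arm can. A call is refused whole if a number of a shift passes 1 or a number of a turn 1, either way. A call with a gripper value outside its range is refused whole. The fingers move at their own pace and stop on an object; FORCE is the grip in N (left out, the last holds). Time passes only in rows, so rows that do not move let the fingers close, or fill a call up. It gives the time, the measured TCP pose, the force, the opening and the grip force at its end, in the units of the state.
- sense(): the state, without advancing time (a new reading comes with each control period).
- capture(name): name is "scene" or "top" or "wrist"; returns the picture (480x640x3 uint8, blue, green, red); there is no depth.
- camera_model(name): a dict with "fx", "fy", "cx", "cy" (pixels), "k1" (the pictures are not rectified: a ray, as slopes to the right and down, at radius r is drawn at 1 + k1 r^2 times it, then the intrinsics apply), "world_from_camera" (4x4, takes a point from camera to world coordinates); the wrist camera has in their place "T_tool_cam" (4x4, takes a point from camera to tool coordinates, whose origin is the TCP and whose axes are the flange's). Camera axes: x right, y up, looking along -z (the intrinsics and any distortion apply to the point x, -y, -z); pixel columns grow to the right and rows downward; lengths in mm; the calibration is good to about 2 mm. A picture is of the moment at which its call begins: read the wrist's pose just before it. camera_model takes no time and is no camera call.
- finish_job(): hands the job in; it is judged then, once.
The state is a dict: "time_s": time; "joints": joint angles; "dq": joint speeds; "tau": joint torques, N m; "eef_pos": TCP position; "ee_rot": TCP orientation; "force": force on the tool from outside, world axes, zero at the start; "wrist_torque": the same for the moment, N m; "grip_width": opening from 0.0 (shut) to 1.0 (fully open); "grip_force": force on a finger pad.
Only numpy, scipy, OpenCV 4.12 (cv2) and the standard library are available. Lean on these libraries where they do the work, as an engineer would, in place of code of your own. Each camera call takes 0.05 s, during which the arm holds its last target. There are 200 camera calls.

## Working session

There is one attempt and no reset: what is moved stays moved. The work goes in short steps, Python scripts to look and compute and a shell command to move; the robot and the scene stay as the last step left them, time stands still between calls to the robot, and variables do not carry over. Pictures are saved under pics/ and viewed, at most 10 in all, crops included, and the job is handed in when it is done.

```bash
mkdir -p pics
python3 - <<'E'
from rig import *
import cv2
s=sense();print(s)
for n in("scene","top"):
    cv2.imwrite(f"pics/{n}0.png",capture(n));print(n,camera_model(n))
print(camera_model("wrist"))
E
```

```text
{'time_s': 0.0, 'joints': array([ 1.01661093e+00,  3.13478621e-01,  1.49845648e+00, -1.70293148e-05,
        1.33096616e+00, -2.23388754e-01]), 'dq': array([ 0.00112416,  0.00020956,  0.00190752,  0.00013499, -0.00050897,
        0.00050284]), 'tau': array([ 5.32523918e-04, -4.12267363e+01, -2.59752470e+01, -1.27635622e-04,
        3.96000920e-03, -2.39288227e-05]), 'eef_pos': array([170.39006745, 496.30987262, 230.713122  ]), 'ee_rot': array([-2.40370507e-04,  1.64643192e-01,  9.86352975e-01, -6.08603762e-04]), 'force': array([-0.64095861,  0.48649236, -0.26000217]), 'wrist_torque': array([0.00258669, 0.00281583, 0.0092229 ]), 'grip_force': 0.0, 'grip_width': 1.003251266538243}
scene {'fx': 497.44906390172224, 'fy': 497.44906390172224, 'cx': 325.1757211555694, 'cy': 242.84567701885794, 'k1': -0.07190787979367098, 'world_from_camera': array([[ 7.50999761e-01,  2.59474861e-01, -6.07183791e-01,
        -1.57538243e+02],
       [-6.59796658e-01,  3.30875612e-01, -6.74677478e-01,
        -8.01033351e+02],
       [ 2.58404633e-02,  9.07300461e-01,  4.19688151e-01,
         5.86166931e+02]
[... 375 characters left out ...]
.08429773e-02,
        -7.28362821e+00],
       [ 1.14495158e-02,  1.05587631e-01,  9.94344086e-01,
         1.29675870e+03],
       [ 0.00000000e+00,  0.00000000e+00,  0.00000000e+00,
         1.00000000e+00]])}
{'fx': 353.44295652475313, 'fy': 353.44295652475313, 'cx': 322.137503067685, 'cy': 237.13949528311298, 'k1': -0.052231436295555815, 'T_tool_cam': array([[-1.20631096e-03,  9.53007683e-01,  3.02943725e-01,
         7.74092846e+01],
       [ 9.99999266e-01,  1.11600671e-03,  4.71200063e-04,
         9.61386146e-01],
       [ 1.10970050e-04,  3.02944071e-01, -9.53008330e-01,
        -1.42384214e+02],
       [ 0.00000000e+00,  0.00000000e+00,  0.00000000e+00,
         1.00000000e+00]])}
```

View pics/scene0.png

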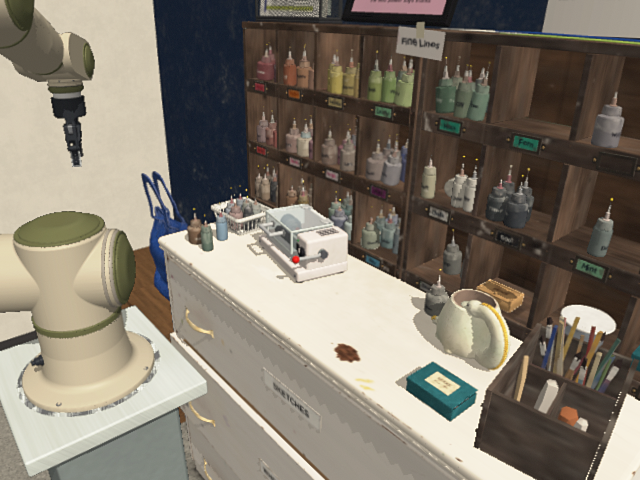

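View pics/top0.png

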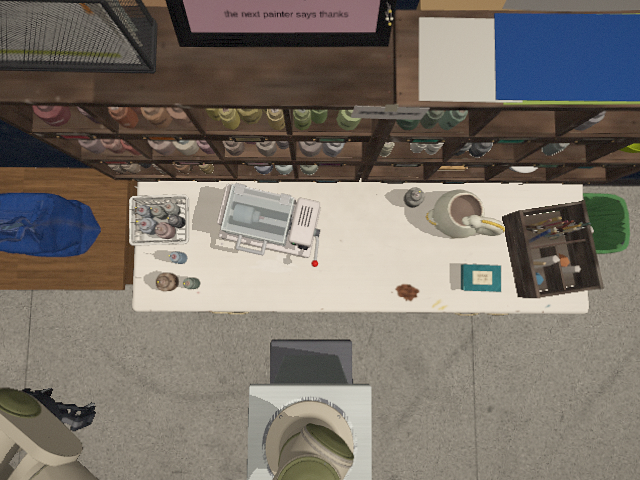

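The scene view shows the roller at about (300,240) with the red ball at (295,260). In the top view it is at about (268,220), with the ball at (315,264). I'll enlarge both for feature picking.

```bash
cat > h.py <<'E'
import numpy as np, cv2
from rig import *
def proj(n,P,Tw=None):
    m=camera_model(n); T=m["world_from_camera"] if Tw is None else Tw
    p=(np.atleast_2d(P)-T[:3,3])@T[:3,:3]
    s=np.c_[p[:,0],-p[:,1]]/-p[:,2:]
    s=s*(1+m["k1"]*(s**2).sum(1,keepdims=True))
    return s*[m["fx"],m["fy"]]+[m["cx"],m["cy"]]
def red(img):
    b,g,r=[img[...,i].astype(int) for i in range(3)]
    m=((r>150)&(g<70)&(b<70)).astype(np.uint8)
    n,l,st,c=cv2.connectedComponentsWithStats(m)
    return [(c[i],st[i,4]) for i in range(1,n) if st[i,4]>8]
E
python3 - <<'E'
from h import *
a=cv2.imread("pics/scene0.png");b=cv2.imread("pics/top0.png")
print(red(a),red(b))
A=cv2.resize(a[200:285,250:355],None,fx=5,fy=5,interpolation=cv2.INTER_CUBIC)
B=cv2.resize(b[175:275,205:330],None,fx=5,fy=5,interpolation=cv2.INTER_CUBIC)
cv2.imwrite("pics/a.png",A);cv2.imwrite("pics/b.png",B)
E
```

```text
[(array([295.27777778, 259.11111111]), np.int32(36))] [(array([314.5       , 263.21428571]), np.int32(28))]
```

View pics/a.png

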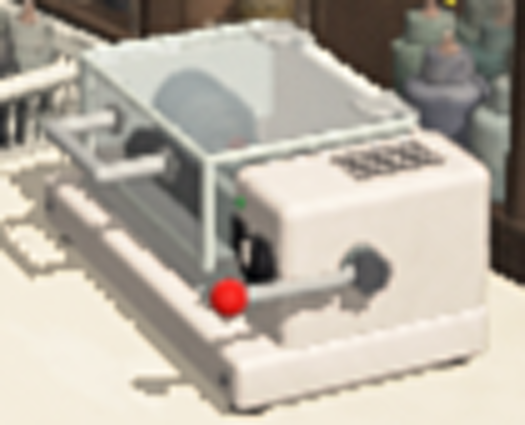

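View pics/b.png

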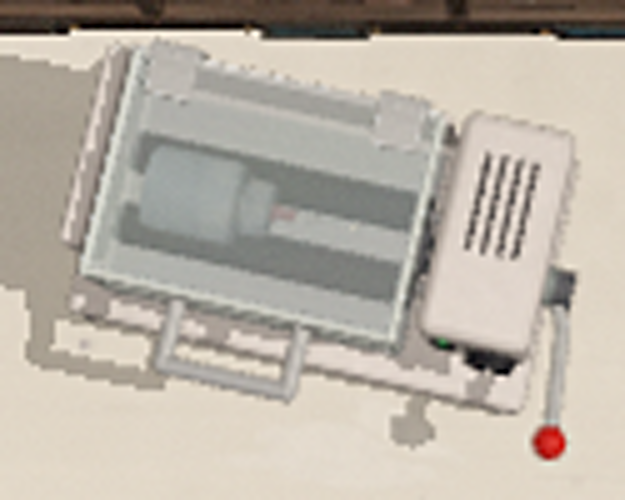

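Scene crop: the ball is at (228,297) and the handle bar runs (50,125)–(97,175). Top crop: the bar runs (160,366)–(292,392), the guard's front corners are at (85,273) and (397,347), and the ball is at (549,442). Next I fit the pose.

```bash
cat >> h.py <<'E'
def R2W(q,P):
    c,s=np.cos(q[2]),np.sin(q[2]); P=np.atleast_2d(P)
    return np.c_[q[0]+c*P[:,0]-s*P[:,1], q[1]+s*P[:,0]+c*P[:,1], P[:,2]]
def ball(a): return np.array([-5-78.3*np.cos(a+.09),-141,72+78.3*np.sin(a+.09)])
def bar(g,y=25):
    t=g-np.arctan2(18,152); return np.array([64-153*np.cos(t),y,106+153*np.sin(t)])
E
python3 - <<'E'
from h import *
from scipy.optimize import least_squares
t=lambda x,y:(205+x/5-.4,175+y/5-.4)
s=lambda x,y:(250+x/5-.4,200+y/5-.4)
def f(q):
    r=[]
    P=[ball(q[3]),bar(0,57),bar(0,-7),[-52,103,106],[-52,-53,106]]
    r.append((proj("top",R2W(q,P))-[(314.5,263.2),t(163,366),t(290,392),t(85,273),t(399,347)]))
    P=[ball(q[3]),bar(0,57),bar(0,-7),[-70,-123,0]]
    r.append((proj("scene",R2W(q,P))-[(295.3,259.1),s(52,126),s(97,174),s(237,408)]))
    return np.vstack(r).ravel()
R=least_squares(f,[500,120,-.2,.05],loss="soft_l1")
q=R.x;print(q);print(f(q).reshape(-1,2).round(1))
print("ball",R2W(q,ball(q[3])),"pivot",R2W(q,[-5,-141,72]),"bar",R2W(q,bar(0)),"up",R2W(q,ball(1.05)),"bar45",R2W(q,bar(.785)))
E
```

```text
[ 5.76176134e+02  1.08790630e+02 -2.18550458e-01  8.68928108e-03]
[[ 0.2  0.5]
 [ 0.   0.2]
 [-0.5  0.6]
 [-0.1 -0. ]
 [-1.5 -0.8]
 [ 0.1 -0. ]
 [ 0.2  0.5]
 [ 1.  -0. ]
 [ 0.1  3.8]]
ball [[464.65865775 -10.8773025   79.71483327]] pivot [[540.72418449 -27.77129523  72.        ]] bar [[495.74996255 152.26228377  88.00730044]] up [[508.80432177 -20.68196118 143.14600275]] bar45 [[526.73617668 145.3803111  200.66602846]]
```

```bash
cat >> h.py <<'E'
from scipy.spatial.transform import Rotation as Ro
Q=[576.18,108.79,-.21855,.0087]
def go(target,yaw,tilt=0):
    """remaining shift/turn in tool units; yaw = heading of tool y (deg), tilt about tool y"""
    s=sense(); w=s["ee_rot"]; R=Ro.from_quat([w[1],w[2],w[3],w[0]])
    c,n=np.cos(np.radians(yaw)),np.sin(np.radians(yaw))
    y=np.array([c,n,0]);z=np.array([0,0,-1.]);D=Ro.from_matrix(np.c_[np.cross(y,z),y,z])*tilt_R(tilt)
    d=np.asarray(target).ravel()-s["eef_pos"]
    print("t",round(s["time_s"],2),"pos",s["eef_pos"].round(1),"F",s["force"].round(1),"grip",round(s["grip_force"],1),round(s["grip_width"]*85.4,1))
    print("turn u",((R.inv()*D).as_rotvec(degrees=True)/8).round(2),"shift u now-frame",(R.inv().apply(d)/25).round(2),"goal-frame",(D.inv().apply(d)/25).round(2))
def tilt_R(t): return Ro.from_euler("y",t,degrees=True)
E
python3 -m crank '[[[0,0,0,0,0,-0.81,36],[-0.88,-0.96,0,0,0,0,36],[-0.88,-0.96,0,0,0,0,36],[-0.88,-0.96,0,0,0,0,36],[-0.88,-0.96,0,0,0,0,36],[-0.88,-0.96,0,0,0,0,36],[-0.88,-0.96,0,0,0,0,36],[-0.88,-0.96,0,0,0,0,36]]]' 40
python3 -m crank '[[[-0.88,-0.96,0,0,0,0,36],[-0.88,-0.96,0,0,0,0,36],[-0.88,-0.96,0,0,0,0,36],[-0.88,-0.96,0,0,0,0,36],[-0.88,-0.96,0,0,0,0,36],[-0.88,-0.96,0,0,0,0,36],[-0.88,-0.96,0,0,0,0,36],[-0.88,-0.96,0,0,0,0,36]]]'
python3 -c "
from h import *
go(R2W(Q,ball(Q[3]))+[0,0,80],77.5)"
```

```text
time_s: 0.9
eef_pos: [284.9, 298.0, 231.1]
ee_rot: [-0.0, 0.109, 0.994, -0.0]
force: [0.7, 0.0, 0.4]
grip_width: 0.421
grip_force: 0.0
time_s: 1.7
eef_pos: [415.3, 72.5, 231.1]
ee_rot: [-0.0, 0.109, 0.994, 0.0]
force: [0.1, 0.9, -0.9]
grip_width: 0.422
grip_force: 0.0
t 1.7 pos [415.3  72.5 231.1] F [ 0.1  0.9 -0.9] grip 0.0 36.1
turn u [-0. -0.  0.] shift u now-frame [-2.65 -2.83  2.86] goal-frame [-2.65 -2.83  2.86]
```

```bash
python3 -m crank '[[[-0.88,-0.94,0,0,0,0,36],[-0.88,-0.94,0,0,0,0,36],[-0.88,-0.94,0,0,0,0,36],[0,0,1,0,0,0,36],[0,0,1,0,0,0,36],[0,0,0.86,0,0,0,36],[0,0,0,0,0,0,36],[0,0,0,0,0,0,36]]]' 40
python3 - <<'E'
from h import *
go(R2W(Q,ball(Q[3]))+[0,0,80],77.5)
s=sense();w=s["ee_rot"];M=np.eye(4);M[:3,:3]=Ro.from_quat([w[1],w[2],w[3],w[0]]).as_matrix();M[:3,3]=s["eef_pos"]
T=M@camera_model("wrist")["T_tool_cam"]
im=capture("wrist");cv2.imwrite("pics/w0.png",im);print(red(im))
print(proj("wrist",R2W(Q,[ball(Q[3]),bar(0,57),bar(0,-7),bar(0)]),T))
E
```

```text
time_s: 2.5
eef_pos: [464.4, -9.3, 160.3]
ee_rot: [-0.0, 0.109, 0.994, -0.0]
force: [0.3, -0.5, 0.6]
grip_width: 0.421
grip_force: 0.0
t 2.5 pos [464.4  -9.3 160.3] F [ 0.3 -0.5  0.6] grip 0.0 36.0
turn u [-0.  0.  0.] shift u now-frame [-0.03 -0.06  0.02] goal-frame [-0.03 -0.06  0.02]
[(array([317.68275862, 250.25517241]), np.int32(145))]
[[318.76207628 247.20831575]
 [615.51327848 243.76673693]
 [523.95506893 243.92948724]
 [570.5304296  243.85522205]]
```

View pics/w0.png

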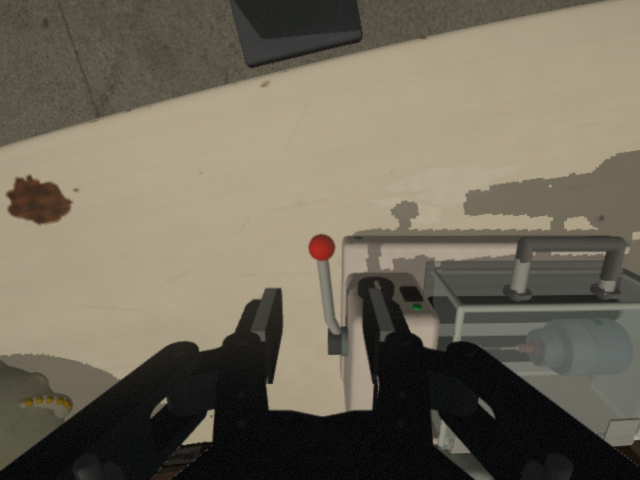

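The picture shows the ball at (321,247) and the handle bar from (523,243) to (615,243). Both agree with the fit. Next I descend and grip the ball.

```bash
python3 -m crank '[[[-0.03,0,0.98,0,0,0,36],[0,0,0.98,0,0,0,36],[0,0,0.98,0,0,0,36],[0,0,0.98,0,0,0,36],[0,0,0,0,0,0,36],[0,0,0,0,0,0,5],[0,0,0,0,0,0,5],[0,0,0,0,0,0,5]]]' 30
python3 -m crank '[[[0,0,0,0,0,0,5],[0,0,0,0,0,0,5],[0,0,0,0,0,0,5],[0,0,0,0,0,0,5],[0,0,0,0,0,0,5],[0,0,0,0,0,0,5],[0,0,0,0,0,0,5],[0,0,0,0,0,0,5]]]' 30
python3 - <<'E'
from h import *
b0=R2W(Q,ball(Q[3]))[0]
s=sense();print(s["wrist_torque"].round(2))
off=s["eef_pos"]-b0;print("off",off)
p=0
for a in np.linspace(0.0087,1.1,9): 
    d=(ball(a)-ball(.0087))/25; print(a.round(2),"tool x,z cum",(-d[0]).round(2),(-d[2]).round(2),"step",(-(d-p)[[0,2]]).round(2)); p=d
E
```

```text
time_s: 3.35
eef_pos: [465.8, -10.1, 63.3]
ee_rot: [0.001, 0.109, 0.994, -0.001]
force: [-2.2, -3.9, 1.2]
grip_width: 0.183
grip_force: 29.3
time_s: 4.15
eef_pos: [465.6, -10.0, 62.6]
ee_rot: [0.001, 0.109, 0.994, -0.0]
force: [-0.5, -5.6, 1.2]
grip_width: 0.185
grip_force: 29.3
[-0.84  0.   -0.04]
off [  0.98565887   0.87463673 -17.14280399]
0.01 tool x,z cum -0.0 -0.0 step [-0. -0.]
0.15 tool x,z cum -0.07 -0.42 step [-0.07 -0.42]
0.28 tool x,z cum -0.2 -0.83 step [-0.13 -0.41]
0.42 tool x,z cum -0.38 -1.21 step [-0.18 -0.39]
0.55 tool x,z cum -0.61 -1.57 step [-0.23 -0.36]
0.69 tool x,z cum -0.89 -1.9 step [-0.28 -0.32]
0.83 tool x,z cum -1.21 -2.18 step [-0.32 -0.28]
0.96 tool x,z cum -1.57 -2.41 step [-0.36 -0.24]
1.1 tool x,z cum -1.95 -2.6 step [-0.38 -0.19]
```

```bash
python3 -m crank '[[[-0.07,0,-0.42,0,0,0,5],[-0.13,0,-0.41,0,0,0,5],[-0.18,0,-0.39,0,0,0,5],[-0.23,0,-0.36,0,0,0,5],[-0.28,0,-0.32,0,0,0,5],[-0.32,0,-0.28,0,0,0,5],[-0.36,0,-0.24,0,0,0,5],[-0.3,0,-0.15,0,0,0,5]]]' 30
python3 - <<'E'
from h import *
off=np.array([1,.9,-17])
go(R2W(Q,ball(1.05))+off,77.5)
im=capture("scene");print(red(im));print(proj("scene",R2W(Q,[ball(a) for a in(.7,.92,1.05)])))
cv2.imwrite("pics/s1.png",cv2.resize(im[160:290,230:380],None,fx=4,fy=4))
E
```

```text
time_s: 4.95
eef_pos: [510.4, -19.9, 126.6]
ee_rot: [-0.001, 0.109, 0.994, -0.0]
force: [-2.2, -4.8, -2.2]
grip_width: 0.185
grip_force: 29.4
t 4.95 pos [510.4 -19.9 126.6] F [-2.2 -4.8 -2.2] grip 29.4 15.8
turn u [-0.01 -0.01  0.  ] shift u now-frame [0.03 0.   0.02] goal-frame [0.03 0.   0.02]
[]
[[304.65792195 237.93647578]
 [310.07189882 232.52732464]
 [313.64483296 229.86690198]]
```

View pics/s1.png

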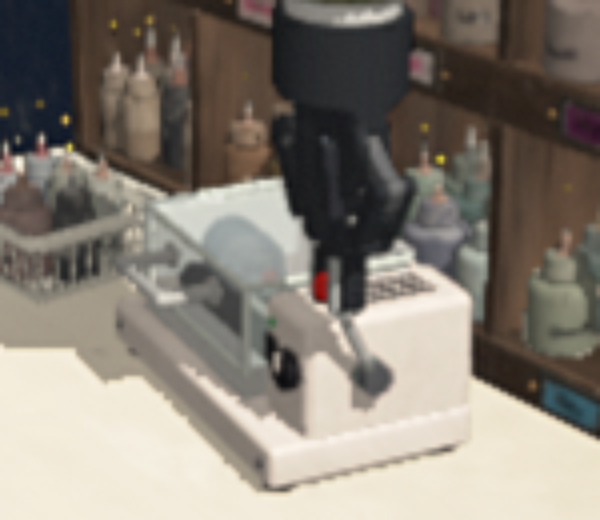

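The lever is raised: the ball shows at crop (322,287) in the grip, and the guard is still closed. Now I press it against the stop, dwell, release and rise.

```bash
python3 -m crank '[[[-0.1,0,-0.05,0,0,0,5],[0,0,0,0,0,0,5],[0,0,0,0,0,0,5],[0,0,0,0,0,0,40],[0,0,0,0,0,0,40],[0,0,-0.5,0,0,0,40],[0,0,-1,0,0,0,40],[0,0,-1,0,0,0,40]]]' 30
python3 - <<'E'
from h import *
im=capture("scene");print(red(im));print(proj("scene",R2W(Q,[ball(a) for a in(.7,.92,1.05)])))
im=capture("top");print(red(im));print(proj("top",R2W(Q,[ball(a) for a in(.7,.92,1.05)])))
go(R2W(Q,bar(0))+[0,0,75],-12.5); go(R2W(Q,bar(0))+[0,0,75],167.5);print(sense()["joints"])
E
```

```text
time_s: 5.8
eef_pos: [512.9, -19.9, 191.4]
ee_rot: [0.0, 0.109, 0.994, 0.0]
force: [0.8, -0.9, 1.0]
grip_width: 0.466
grip_force: 0.0
[(array([312.38709677, 230.64516129]), np.int32(31))]
[[304.65792195 237.93647578]
 [310.07189882 232.52732464]
 [313.64483296 229.86690198]]
[]
[[316.84675609 253.65834572]
 [318.12314436 247.92063499]
 [318.97101402 244.13935073]]
t 5.9 pos [514.5 -20.2 193.8] F [ 0.6 -0.5 -0. ] grip 0.0 40.1
turn u [ 0.04  0.04 11.26] shift u now-frame [2.23 6.58 1.22] goal-frame [ 6.57 -2.23  1.23]
t 5.9 pos [514.5 -20.2 193.8] F [ 0.6 -0.5 -0. ] grip 0.0 40.1
turn u [ -0.04   0.04 -11.24] shift u now-frame [2.23 6.58 1.22] goal-frame [-6.57  2.23  1.23]
[-2.67285308e-01  3.19499462e-01  1.59003398e+00  3.49121691e-04
  1.22513539e+00 -1.62085596e+00]
```

```bash
python3 -m crank '[[[0,0,0,0,0,0.94,30],[0,0,0,0,0,0.94,30],[0,0,0,0,0,0.94,24],[0,0,0,0,0,0.94,24],[0,0,0,0,0,0.94,24],[0,0,0,0,0,0.94,24],[0,0,0,0,0,0.94,24],[0,0,0,0,0,0.94,24]]]' 60
python3 -m crank '[[[0,0,0,0,0,0.94,24],[0,0,0,0,0,0.94,24],[0,0,0,0,0,0.94,24],[0.9,-0.3,0,0,0,0.94,24],[0.94,-0.32,0,0,0,0,24],[0.94,-0.32,0,0,0,0,24],[0.94,-0.32,0,0,0,0,24],[0.94,-0.32,0,0,0,0,24]]]' 60
python3 -c "
from h import *
go(R2W(Q,bar(0))+[0,0,75],-12.5)"
```

```text
time_s: 6.7
eef_pos: [512.9, -19.9, 189.8]
ee_rot: [-0.0, 0.594, 0.804, 0.0]
force: [0.4, -0.2, -0.8]
grip_width: 0.285
grip_force: 0.0
time_s: 7.5
eef_pos: [496.7, 102.9, 189.9]
ee_rot: [-0.0, 0.781, 0.624, 0.0]
force: [0.4, 0.3, -0.7]
grip_width: 0.278
grip_force: 0.0
t 7.5 pos [496.7 102.9 189.9] F [ 0.4  0.3 -0.7] grip 0.0 23.7
turn u [-0.   -0.   -0.03] shift u now-frame [ 1.92 -0.47  1.08] goal-frame [ 1.92 -0.46  1.07]
```

Align above the bar, then check the alignment with the wrist camera.

```bash
python3 -m crank '[[[0.96,-0.23,0,0,0,0,24],[0.96,-0.23,0,0,0,0,24],[0,0,0.5,0,0,0,24],[0,0,0.57,0,0,0,24],[0,0,0,0,0,0,24],[0,0,0,0,0,0,24],[0,0,0,0,0,0,24],[0,0,0,0,0,0,24]]]' 60
python3 - <<'E'
from h import *
go(R2W(Q,bar(0))+[0,0,75],-12.5)
s=sense();w=s["ee_rot"];M=np.eye(4);M[:3,:3]=Ro.from_quat([w[1],w[2],w[3],w[0]]).as_matrix();M[:3,3]=s["eef_pos"]
T=M@camera_model("wrist")["T_tool_cam"]
im=capture("wrist");cv2.imwrite("pics/w1.png",im)
print(proj("wrist",R2W(Q,[bar(0,57),bar(0,-7),bar(0)]),T).round(1))
im=capture("scene");print(red(im))
E
```

```text
time_s: 8.3
eef_pos: [496.7, 150.8, 163.6]
ee_rot: [0.0, 0.781, 0.624, 0.0]
force: [0.9, 0.4, -0.2]
grip_width: 0.281
grip_force: 0.0
t 8.3 pos [496.7 150.8 163.6] F [ 0.9  0.4 -0.2] grip 0.0 24.0
turn u [ 0.01 -0.   -0.03] shift u now-frame [ 0.05 -0.05  0.02] goal-frame [ 0.05 -0.05  0.02]
[[319.7 200.6]
 [320.3 293. ]
 [320.  248.8]]
[(array([312.38709677, 230.64516129]), np.int32(31))]
```

View pics/w1.png

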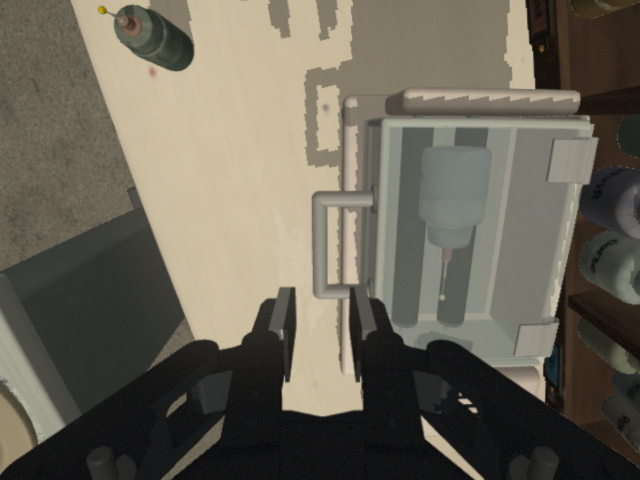

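The bar is at column 320, rows 196–293, as predicted. Descend and grip.

```bash
python3 -m crank '[[[0.05,-0.03,0.9,0,0,0,24],[0,0,0.9,0,0,0,24],[0,0,0.9,0,0,0,24],[0,0,0.6,0,0,0,24],[0,0,0.4,0,0,0,24],[0,0,0,0,0,0,24],[0,0,0,0,0,0,2],[0,0,0,0,0,0,2]]]' 60
python3 -m crank '[[[0,0,0,0,0,0,2],[0,0,0,0,0,0,2],[0,0,0,0,0,0,2],[0,0,0,0,0,0,2],[0,0,0,0,0,0,2],[0,0,0,0,0,0,2],[0,0,0,0,0,0,2],[0,0,0,0,0,0,2]]]' 60
python3 - <<'E'
from h import *
go(R2W(Q,bar(0))+[0,0,-17],-12.5)
p=0
for a in np.linspace(0,.785,17)[1:]:
    d=(bar(a)-bar(0))/25; print(a.round(2),"tool y,z step",(d-p)[0].round(3),(-(d-p)[2]).round(3)); p=d
E
```

```text
time_s: 9.2
eef_pos: [495.4, 152.6, 71.3]
ee_rot: [-0.0, 0.781, 0.625, -0.0]
force: [-5.0, 0.2, 1.9]
grip_width: 0.088
grip_force: 58.5
time_s: 10.0
eef_pos: [495.4, 152.7, 71.2]
ee_rot: [-0.0, 0.781, 0.625, -0.0]
force: [-5.0, 0.1, 2.8]
grip_width: 0.09
grip_force: 58.6
t 10.0 pos [495.4 152.7  71.2] F [-5.   0.1  2.8] grip 58.6 7.6
turn u [-0.01  0.   -0.02] shift u now-frame [-0.01  0.02  0.01] goal-frame [-0.01  0.02  0.01]
0.05 tool y,z step -0.028 -0.299
0.1 tool y,z step -0.013 -0.3
0.15 tool y,z step 0.001 -0.3
0.2 tool y,z step 0.016 -0.3
0.25 tool y,z step 0.031 -0.299
0.29 tool y,z step 0.045 -0.297
0.34 tool y,z step 0.06 -0.294
0.39 tool y,z step 0.074 -0.291
0.44 tool y,z step 0.088 -0.287
0.49 tool y,z step 0.102 -0.282
0.54 tool y,z step 0.116 -0.277
0.59 tool y,z step 0.13 -0.271
0.64 tool y,z step 0.143 -0.264
0.69 tool y,z step 0.156 -0.257
0.74 tool y,z step 0.168 -0.249
0.78 tool y,z step 0.18 -0.24
```

```bash
python3 -m crank '[[[0,-0.03,-0.3,0,0,0,2],[0,-0.01,-0.3,0,0,0,2],[0,0,-0.3,0,0,0,2],[0,0.02,-0.3,0,0,0,2],[0,0.03,-0.3,0,0,0,2],[0,0.05,-0.3,0,0,0,2],[0,0.06,-0.29,0,0,0,2],[0,0.07,-0.29,0,0,0,2]]]' 60
python3 -c "
from h import *
go(R2W(Q,bar(.393))+[0,0,-17],-12.5)"
```

```text
time_s: 10.8
eef_pos: [499.4, 151.7, 130.6]
ee_rot: [-0.001, 0.781, 0.625, -0.001]
force: [-6.5, 2.2, -2.4]
grip_width: 0.094
grip_force: 58.3
t 10.8 pos [499.4 151.7 130.6] F [-6.5  2.2 -2.4] grip 58.3 8.1
turn u [-0.02  0.   -0.02] shift u now-frame [-0.01  0.04  0.  ] goal-frame [-0.01  0.04  0.  ]
```

```bash
python3 -m crank '[[[0,0.09,-0.29,0,0,0,2],[0,0.1,-0.28,0,0,0,2],[0,0.12,-0.28,0,0,0,2],[0,0.13,-0.27,0,0,0,2],[0,0.14,-0.26,0,0,0,2],[0,0.16,-0.26,0,0,0,2],[0,0.17,-0.25,0,0,0,2],[0,0.18,-0.24,0,0,0,2]]]' 60
python3 -m crank '[[[0,0,0,0,0,0,2],[0,0,0,0,0,0,2],[0,0,0,0,0,0,2],[0,0,0,0,0,0,2],[0,0,0,0,0,0,2],[0,0,0,0,0,0,2],[0,0,0,0,0,0,2],[0,0,0,0,0,0,2]]]' 60
python3 - <<'E'
from h import *
go(R2W(Q,bar(.785))+[0,0,-17],-12.5)
im=capture("scene");print(red(im))
P=R2W(Q,[bar(.785,57),bar(.785,-7)]);print(((proj("scene",P)-[230,140])*4).round(0))
cv2.imwrite("pics/s2.png",cv2.resize(im[140:290,230:380],None,fx=4,fy=4))
E
```

```text
time_s: 11.6
eef_pos: [524.6, 146.2, 184.7]
ee_rot: [-0.002, 0.781, 0.625, -0.002]
force: [-18.1, 3.6, 8.3]
grip_width: 0.094
grip_force: 58.8
time_s: 12.4
eef_pos: [524.9, 146.2, 185.1]
ee_rot: [-0.002, 0.781, 0.625, -0.002]
force: [-20.3, 3.7, 13.3]
grip_width: 0.093
grip_force: 58.9
t 12.4 pos [524.9 146.2 185.1] F [-20.3   3.7  13.3] grip 58.9 7.9
turn u [-0.03  0.   -0.02] shift u now-frame [-0.01  0.08  0.06] goal-frame [-0.01  0.08  0.06]
[(array([312.3125 , 230.53125]), np.int32(32))]
[[163. 166.]
 [205. 196.]]
```

View pics/s2.png

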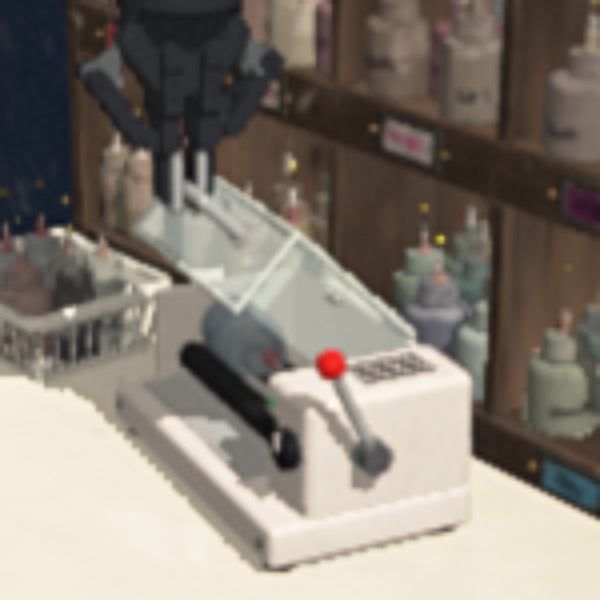

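The guard stands at about 45°, held at the bar, with the lever up (ball at crop (331,364)) and the bottle on the rollers. I ease the small radial strain, let it settle and hand in.

```bash
python3 -m crank '[[[0,-0.05,-0.03,0,0,0,2],[0,0,0,0,0,0,2],[0,0,0,0,0,0,2],[0,0,0,0,0,0,2],[0,0,0,0,0,0,2],[0,0,0,0,0,0,2],[0,0,0,0,0,0,2],[0,0,0,0,0,0,2]]]' 60
python3 -c "
from h import *
go(R2W(Q,bar(.785))+[0,0,-17],-12.5); print(abs(sense()['dq']).max()); print(finish_job())"
```

```text
time_s: 13.25
eef_pos: [525.0, 146.1, 185.5]
ee_rot: [-0.001, 0.781, 0.625, -0.0]
force: [-10.3, 3.0, 5.2]
grip_width: 0.089
grip_force: 59.2
t 13.25 pos [525.  146.1 185.5] F [-10.3   3.    5.2] grip 59.2 7.6
turn u [-0.01 -0.   -0.02] shift u now-frame [-0.01  0.07  0.07] goal-frame [-0.01  0.07  0.07]
0.0014444536224907
the job is handed in; nothing more can be done
None
```

I raised the drive lever to about its upper stop and lifted the guard to about 45° (roughly 0.8 rad). The gripper was still holding its handle at about 59 N when I handed the job in at 13 s, and the last picture showed the bottle on the rollers; no verdict was returned.

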